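# Brush out the slanted biscuit jar and close it

### The arm

A 6-joint arm with a two-finger parallel gripper is mounted at the origin on a cart in front of the work surface, level with it; the furniture and walls round the work are solid. World frame = base frame: x ahead of the robot, y to its left, z up, the work surface at z = 0. Lengths are in m, angles in rad, forces in N, time in s.
With the tool pointing down it reaches from about 0.275 to 1 m from the base axis. Payload 8.4 kg.
Tool frame: the origin (TCP) lies on the centre line of the jaws, within the pads' length; the fingertips stand 17 mm ahead of it and the grasp point (between the pads) lies 2 mm behind it (bot.tcp_to_tips is the z of the fingertips in the tool frame, in m); z points along the fingers, y is the line along which they close (so a half turn about z gives the same grasp; the last joint's range is limited). The gripper opens to 85 mm and grips with 20 to 120 N. Pads are 22 mm wide; open, the fingers measure 114 mm over their backs; the gripper's body (76 mm by 85 mm) begins 54 mm behind the grasp point. The pads swing forward as they close: fully open they stand 13 mm farther back than shut.
Start: joints at [-1.173, 0.353, 1.633, -0, 1.155, -0.002], TCP at [0.243, -0.576, 0.248] pointing down, gripper open.
Joint ranges: [-2.63, 2.63], [-0.92, 2.1], [0.06, 2.66], [-1.3, 4.44], [0, 2.69], [-3.02, 3.02]. Speed limits (rad/s): [2.22, 2.22, 2.79, 3.14, 3.14, 3.14].

### API

Orientations are given as a unit quaternion [x, y, z, w].
In Python, from workcell import bot, hand, kinematics, get_obs, vision, hand_in gives the robot as it stands. The module is installed in compiled form; this text tells all that it offers. Calls block until the motion is done:
- bot.reach(position, orientation): joint-space move of the TCP to a pose.
- bot.servo_line(position, ori=None, velocity=0.15): straight line of the TCP; ori=None keeps the orientation; velocity is the mean speed in m/s.
- bot.goto_joints(angles): joint-space move.
- hand.move_gripper(opening, strength=None): finger opening in m; strength is the grip in N (None keeps the last); returns when the fingers have stopped.
- bot.dwell(seconds).
- kinematics.solve_ik(position, orientation): joint angles nearest the present ones, or None.
- get_obs(): the state.
- vision.read_camera(name): name is "scene" or "top" or "wrist"; returns a dict with "frame" (420x560x3 uint8, red, green, blue), "intrinsics" (3x3 intrinsics, pixels), "dist" ([k1, k2, p1, p2, k3] as OpenCV has them; the pictures are not rectified), "view" (4x4, takes a point from world to camera coordinates). Camera axes: x right, y down, z forward; pixel columns grow to the right and rows downward; lengths in m; the calibration is good to about 2 mm. A picture is of the moment at which its call begins. There is no depth.
A pose or a line that the arm cannot do raises bot.IKError and nothing moves.
- hand_in(): hands the job in; it is judged then, once.
The state is a dict: "time_s": time; "joint_pos": joint angles; "joint_vel": joint speeds; "joint_efforts": joint torques, N m; "position": TCP position; "orientation": TCP orientation; "wrist_force": force on the tool from outside, world axes, zero at the start; "ft_torque": the same for the moment, N m; "gripper_width": finger opening in m; "grip_force": force on a finger pad.
Only numpy, scipy, OpenCV 4.12 (cv2) and the standard library are available. Lean on these libraries where they do the work, as an engineer would, in place of code of your own. Each camera call takes 0.05 s, during which the arm holds its last target. There are 200 camera calls.

### The job

Brush out the empty blue slanted biscuit jar: take the bottle brush from the terracotta pot, push it gently down until it touches the bottom of the jar, then draw it up to the mouth with the bristles kept lightly pressed on the low side of the wall (the side the jar leans over to), and do this down-and-up stroke twice. Then stand the brush back in the pot, bristles down, and put the wooden lid on the jar so that its plug is in the mouth and it sits flush on the rim all round. Do not shove or tip the jar or the pot, and leave the jam, the honey and the pepper mill where they stand.

Things in the scene. Friction and masses are not known exactly. Their poses are not given: they have to be found in the camera images.
- biscuit_jar: the whole slanted biscuit jar (about 2.4 kg, loose, not to be lifted): a dark round wooden foot 124 mm across with the blue glazed tube fixed on it, leaning 32 degrees over to the foot's own -x side. Origin on the worktop below the tube's floor region, z up; the foot's disc is centred 18 mm to -x of it
- jar_tube: the jar's round blue tube. Origin: centre of its flat inner floor. z: the tube's axis, out through the mouth, 32 degrees from vertical. -x of this frame: the low side of the wall, to which the jar leans. Inner radius 47 mm, outer radius 52 mm (54.5 mm at the rim), inner depth 120 mm
- jar_mouth (a point): centre of the jar's mouth, in the plane of the rim, 120 mm along the tube's axis from its inner floor
- jar_lid: the jar's round wooden lid (140 g), lying knob up on the worktop. Origin: centre of the underside of its plug, z up through the knob. Plug 85 mm across, 0 to 10 mm; disc 113 mm across, 10 to 19 mm; knob 26 mm across from 28 to 46 mm (neck 20 mm below it), top at 51 mm. Seated, the disc's underside lies on the rim and the lid's origin is 110 mm above the tube's inner floor
- brush: white handle of the bottle brush, 209 mm long, standing bristles down in the pot. Origin: centre of the bristle end when unloaded; z along it to the handle's end. Handle 20 x 20 mm square (sides along x, y) from 126 to 200 mm. Springy wire shank: gives 0.4 N/mm sideways at the bristles (pivot at 115 mm), 1.2 N/mm endwise. Red and white bristle head 44 mm across, 0 to 60 mm. 115 g
- brush_tip (a point): centre of the flat bristle end of the brush (moves with the flexing shank)
- bristle_mid (a point): middle of the bristle head, 30 mm above the bristle end on the brush's axis (moves with the flexing shank)
- pot: the terracotta pot that holds the brush, round, 92 mm high, 80 mm across (84 mm at its rim), 450 g. Origin under its centre, z up
- pot_well (a point): centre of the pot's inner floor, 7 mm above its underside, 85 mm below the rim; the well is about 64 mm across at the floor and 70 mm above
- jam_jar: bystander: lidded jar of red jam, 65 mm across, 94 mm high; origin under its centre
- honey_jar: bystander: honey jar with a red lid, 60 mm across, 86 mm high; origin under its centre
- pepper_mill: bystander: brown wooden pepper mill, 58 mm across, 170 mm high; origin under its centre

How it is judged:
By the outcome, as a careful person would: the job done as asked, in the order asked, and still so for the second after the job is handed in, with the robot touching nothing.
It also fails if it takes over 72 s, if anything falls off the work surface, if the arm or the gripper's body presses on something with over 40 N, if the wrist force passes 120 N, or if a joint passes its speed limit or range.

## Working session

There is one attempt and no reset: what is moved stays moved. The work goes in short steps, each a Python script; the robot and the scene stay as the last script left them, time stands still between calls to the robot, and variables do not carry over. Pictures are saved under pics/ and viewed, at most 12 in all, crops included, and the job is handed in when it is done.

```bash
mkdir -p pics; ls
python3 - <<'E'
from workcell import bot, hand, kinematics, get_obs, vision
import cv2, numpy as np, pickle
d={}
for n in ("scene","top","wrist"):
    c=vision.read_camera(n); d[n]=c
    cv2.imwrite(f"pics/{n}0.png",c["frame"][...,::-1])
    print(n,np.round(c["intrinsics"],1).tolist(),np.round(c["dist"],3),np.round(c["view"],3).tolist())
pickle.dump(d,open("c0.pkl","wb"))
o=get_obs();print(o["time_s"],o["orientation"],o["gripper_width"],bot.tcp_to_tips)
E
```

```text
pics
scene [[496.3, 0.0, 281.9], [0.0, 496.3, 210.7], [0.0, 0.0, 1.0]] [-0.01  0.    0.    0.    0.  ] [[-0.827, -0.562, 0.013, 0.549], [-0.368, 0.524, -0.768, 0.234], [0.425, -0.64, -0.64, 1.143], [0.0, 0.0, 0.0, 1.0]]
top [[396.4, 0.0, 280.3], [0.0, 396.4, 210.3], [0.0, 0.0, 1.0]] [-0.043  0.     0.     0.     0.   ] [[-0.017, -0.999, -0.032, 0.177], [-0.992, 0.021, -0.127, 0.571], [0.127, 0.029, -0.991, 0.904], [0.0, 0.0, 0.0, 1.0]]
wrist [[348.2, 0.0, 278.6], [0.0, 348.2, 210.4], [0.0, 0.0, 1.0]] [-0.081  0.     0.     0.     0.   ] [[0.39, -0.921, -0.003, -0.624], [-0.882, -0.374, 0.285, -0.038], [-0.264, -0.109, -0.959, 0.38], [0.0, 0.0, 0.0, 1.0]]
0.15 [ 9.80087676e-01  1.98564498e-01 -1.00087998e-04 -5.26062443e-04] 0.08533759288628713 0.017
```

View pics/scene0.png

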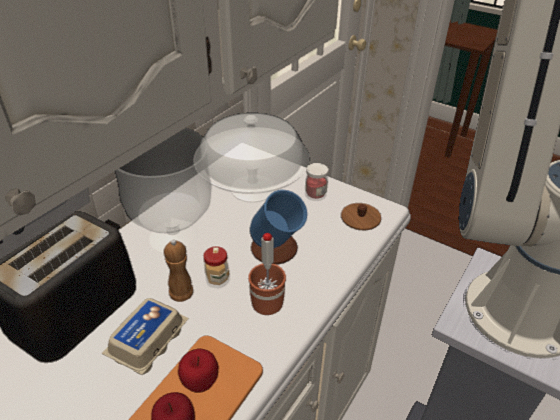

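View pics/top0.png

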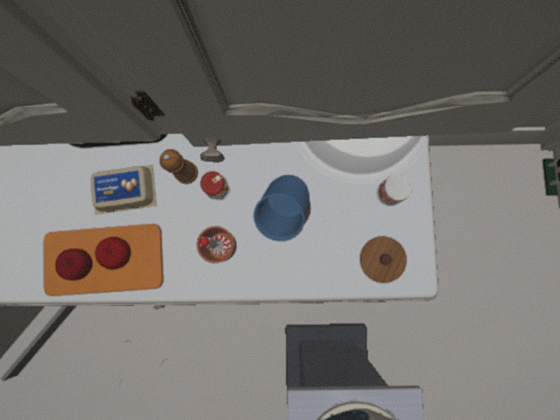

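The pictures show the jar mouth at about (280,215) in top and (288,212) in scene. The pot is at (216,245) top and (267,285) scene, and the brush handle end is at (204,241) top and (267,237) scene. The lid is at (384,260) top and (361,214) scene. Next I zoom in to get edges.

```bash
cat > h.py <<'E'
import numpy as np, cv2, pickle
from scipy.spatial.transform import Rotation as R
def ray(c,uv):
    p=cv2.undistortPoints(np.array([[uv]],float),c["intrinsics"],c["dist"])[0,0]
    V=c["view"];Rm=V[:3,:3];o=-Rm.T@V[:3,3];d=Rm.T@np.array([p[0],p[1],1]);return o,d/np.linalg.norm(d)
def onplane(c,uv,z):
    o,d=ray(c,uv);return o+d*(z-o[2])/d[2]
def tri(obs):
    A=np.zeros((3,3));b=np.zeros(3)
    for c,uv in obs:
        o,d=ray(c,uv);P=np.eye(3)-np.outer(d,d);A+=P;b+=P@o
    x=np.linalg.solve(A,b);return x,[np.linalg.norm((np.eye(3)-np.outer(ray(c,u)[1],ray(c,u)[1]))@(x-ray(c,u)[0])) for c,u in obs]
def proj(c,p):
    V=c["view"];return cv2.projectPoints(np.array([p],float),cv2.Rodrigues(V[:3,:3])[0],V[:3,3],c["intrinsics"],c["dist"])[0][0,0]
E
python3 - <<'E'
from h import *
d=pickle.load(open("c0.pkl","rb"));t=d["top"];s=d["scene"]
print("cam",ray(t,(280,210))[0],ray(s,(280,210))[0])
print("handle end",tri([(t,(204,241)),(s,(267,237))]))
print("mouth",tri([(t,(281,215)),(s,(288,212))]))
print("knob",tri([(t,(385,260)),(s,(361,209))]), onplane(t,(384,259),.019))
print("pot",onplane(t,(216,245),.092))
for n,uv,z in(("jam",(397,189),.094),("honey",(213,184),.086),("mill",(171,161),.17)):print(n,onplane(t,uv,z))
a=cv2.resize(t["frame"][165:285,170:330],None,fx=4.9,fy=4.9,interpolation=cv2.INTER_CUBIC)
b=cv2.resize(s["frame"][180:330,225:325],None,fx=3.92,fy=3.92,interpolation=cv2.INTER_CUBIC)
cv2.imwrite("pics/z1.png",a[...,::-1]);cv2.imwrite("pics/z2.png",b[...,::-1])
E
```

```text
cam [0.45434358 0.13836911 0.97462076] [0.05519373 0.91762959 0.90410566]
handle end (array([0.49479711, 0.31001421, 0.20860718]), [np.float64(0.0008906947437676094), np.float64(0.0008906947437675179)])
mouth (array([0.54619416, 0.15929202, 0.14844544]), [np.float64(0.004696626738832027), np.float64(0.0046966267388320266)])
knob (array([ 0.45321666, -0.07521315,  0.04208392]), [np.float64(0.0008393675047601389), np.float64(0.0008393675047600117)]) [ 0.45483779 -0.07864013  0.019     ]
pot [0.49245731 0.309513   0.092     ]
jam [ 0.6100443  -0.09839999  0.094     ]
honey [0.63252434 0.31812074 0.086     ]
mill [0.66720292 0.390757   0.17      ]
```

View pics/z1.png

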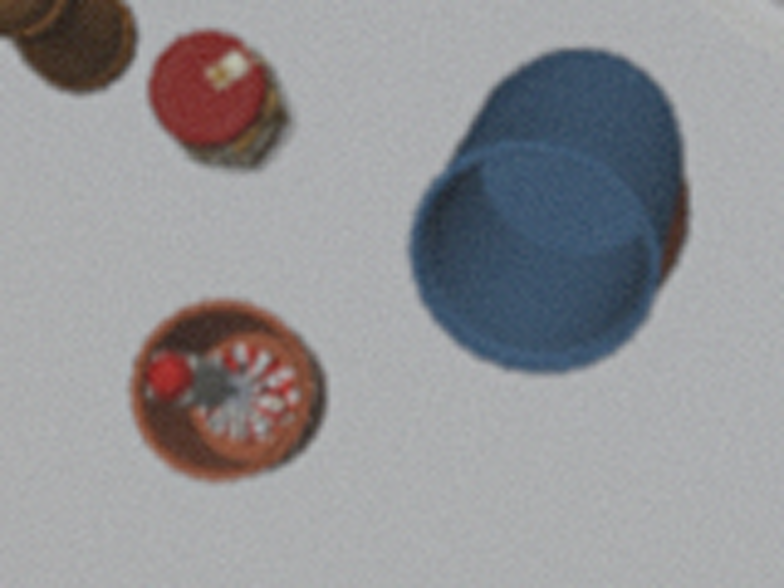

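View pics/z2.png

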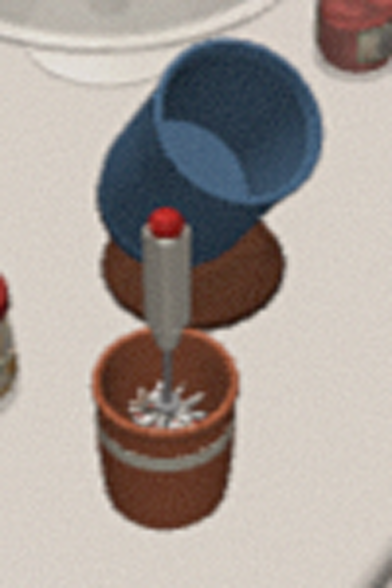

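The zooms show a clean mouth rim centred near (279.6,217) in top and (286,211) in scene, with the jar leaning toward the robot. The brush stands nearly upright. Next I take a close wrist view on the way to the brush.

Run:
```python
from h import *
from workcell import bot, hand, kinematics, get_obs, vision
t=np.radians(32)
M=np.array([[np.cos(t),0,np.sin(t)],[0,-1,0],[np.sin(t),0,-np.cos(t)]]);q=R.from_matrix(M).as_quat()
print(kinematics.solve_ik([.40,.22,.30],q))
bot.reach([.40,.22,.30],q);bot.dwell(.2)
c=vision.read_camera("wrist");pickle.dump(c,open("w1.pkl","wb"))
o=get_obs();print(o["time_s"],o["joint_pos"],o["position"],o["wrist_force"]);print(np.round(-c["view"][:3,:3].T@c["view"][:3,3],3))
cv2.imwrite("pics/w1.png",cv2.resize(c["frame"],(784,588),interpolation=cv2.INTER_CUBIC)[...,::-1])
```

```text
[ 0.76410727 -0.17114394  2.21574196 -0.56368072  0.7562775   2.68417988]
3.2583 [ 0.76347118 -0.17093918  2.2156579  -0.56370087  0.75628422  2.68411976] [0.40017698 0.2197746  0.29995652] [ 0.56773675 -0.67087858 -0.38466195]
[0.395 0.22  0.445]
```

View pics/w1.png

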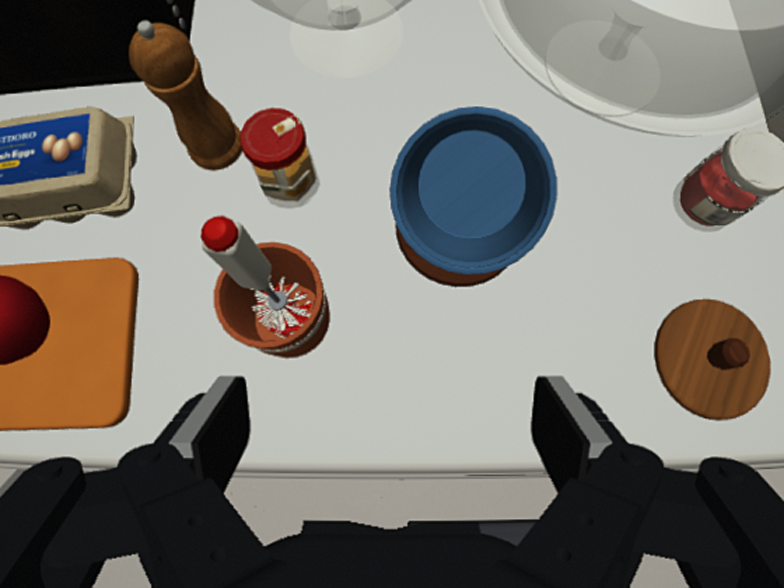

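The wrist view (1.4x) shows the mouth at (473,190) with the inner floor at (471,184), so the view is nearly axial. The brush cap is at (221,233), its hub at (278,300), and the lid knob at (730,354). Next I fit the jar frame and the brush axis and zoom on the handle.

```bash
cat > fit.py <<'E'
from h import *
from scipy.optimize import least_squares
d=pickle.load(open("c0.pkl","rb"));t=d["top"];s=d["scene"];w=pickle.load(open("w1.pkl","rb"))
f=w["frame"].astype(int);b=((f[...,2]-f[...,0])>25).astype(np.uint8);b[:,:250]=0
cn=max(cv2.findContours(b,0,1)[0],key=cv2.contourArea);rim=cv2.convexHull(cn)[:,0].astype(float)
g=cv2.GaussianBlur(w["frame"],(5,5),0)[...,2].astype(int)
m0=np.zeros_like(b);cv2.circle(m0,(337,133),48,1,-1);v=g[m0>0];th,_=cv2.threshold(v.astype(np.uint8),0,255,cv2.THRESH_OTSU)
fl=((g>th)&(m0>0)).astype(np.uint8);k=max(cv2.findContours(fl,0,1)[0],key=cv2.contourArea)
ef=cv2.fitEllipse(cv2.convexHull(k));er=cv2.fitEllipse(cn);print("rim",er,"floor",ef,th)
T=np.array([(410,245),(418,290),(445,330),(490,360),(545,372),(600,358),(640,325),(660,280),(430,190),(465,155),(520,138),(570,145),(615,170),(645,210)])/4.9+[170,165]-.4
S=np.array([(210,38),(250,42),(290,65),(315,105),(322,135),(312,175),(285,200),(250,207),(175,62),(157,95)])/3.92+[225,180]-.4
E=cv2.ellipse2Poly((0,0),(1,1),0,0,1,1)
def ell(e,n=24):
    a=np.linspace(0,2*np.pi,n,endpoint=False);r=np.radians(e[2]);x,y=e[1][0]/2*np.cos(a),e[1][1]/2*np.sin(a)
    return np.c_[e[0][0]+x*np.cos(r)-y*np.sin(r),e[0][1]+x*np.sin(r)+y*np.cos(r)]
rays=lambda c,P:[ray(c,p) for p in P]
W=rays(w,ell(er));F=rays(w,ell(ef));TR=rays(t,T);SR=rays(s,S)
def frame(p):
    n=np.array([np.cos(p[3])*np.sin(np.radians(32)),np.sin(p[3])*np.sin(np.radians(32)),np.cos(np.radians(32))]);return p[:3],n
def rad(rs,c,n):
    return np.array([np.linalg.norm(o+dd*((c-o)@n)/(dd@n)-c) for o,dd in rs])
def res(p):
    c,n=frame(p);return np.r_[rad(W,c,n)-.0545,rad(TR,c,n)-.0545,rad(SR,c,n)-.0545,rad(F,c-.12*n,n)-.047]
r=least_squares(res,[.546,.159,.148,3.1],loss="soft_l1",f_scale=.002)
c,n=frame(r.x);print("mouth",c,"az",r.x[3],"floor",c-.12*n)
for a in(W,TR,SR):print(np.round(1e3*(rad(a,c,n)-.0545),1))
print(np.round(1e3*(rad(F,c-.12*n,n)-.047),1))
E
python3 fit.py
python3 - <<'E'
from h import *
d=pickle.load(open("c0.pkl","rb"));t=d["top"];s=d["scene"];w=pickle.load(open("w1.pkl","rb"))
cap=[(t,(170+168/4.9,165+377/4.9)),(s,(225+166/3.92,180+222/3.92)),(w,(221/1.4,233/1.4))]
print("cap",tri(cap),tri(cap[1:]))
hub=[(t,(170+238/4.9,165+391/4.9)),(s,(225+168/3.92,180+402/3.92)),(w,(277/1.4,300/1.4))]
print("hub",tri(hub),tri(hub[1:]))
print("lid",onplane(w,(712/1.4,359/1.4),.019),"knob",tri([(t,(385,260)),(s,(361,209)),(w,(736/1.4,350/1.4))]),"pot",onplane(w,(272/1.4,299/1.4),.092))
cv2.imwrite("pics/z3.png",cv2.resize(w["frame"][145:265,130:250],None,fx=5,fy=5,interpolation=cv2.INTER_CUBIC)[...,::-1])
E
```

```text
rim ((337.79425048828125, 135.48892211914062), (116.85963439941406, 119.915771484375), 40.53109359741211) floor ((335.2447814941406, 137.45736694335938), (78.5706787109375, 90.29973602294922), 15.321972846984863) 79.0
mouth [0.54341646 0.16643348 0.15570476] az 2.8447761521581745 floor [0.60422613 0.14783476 0.05393899]
[-1.1 -1.2 -1.2 -1.1 -1.1 -0.9 -0.8 -0.7 -0.6 -0.5 -0.4 -0.3 -0.2 -0.1
 -0.1 -0.1 -0.1 -0.1 -0.2 -0.3 -0.5 -0.7 -0.8 -1. ]
[-0.5 -0.6 -1.2 -1.8 -1.7 -2.3 -1.7 -0.4 -1.   0.5  1.7  1.8  1.5 -0.2]
[ 3.2  2.5  2.  -0.3 -0.1 -0.5 -0.8 -1.7 -1.1 -1.8]
[ 2.9  5.9  9.3 12.5 15.2 16.9 17.3 16.4 14.4 11.5  8.2  5.   2.4  0.7
 -0.1 -0.1  0.1  0.3  0.3  0.  -0.4 -0.7 -0.4  0.8]
cap (array([0.49355388, 0.30922257, 0.20934968]), [np.float64(0.0005040948670862699), np.float64(0.0001429506500430801), np.float64(0.00040235015643424)]) (array([0.49356042, 0.30890297, 0.20915215]), [np.float64(7.68115022248256e-05), np.float64(7.681150222493473e-05)])
hub (array([0.49350461, 0.30908683, 0.06983598]), [np.float64(0.0012250392122897938), np.float64(0.00044993456409496223), np.float64(0.001334896948997484)]) (array([0.49290307, 0.30999444, 0.0710749 ]), [np.float64(0.0004956749620691515), np.float64(0.0004956749620692609)])
lid [ 0.45131144 -0.07248774  0.019     ] knob (array([ 0.45382961, -0.07592612,  0.04385989]), [np.float64(0.001528319736361093), np.float64(0.0021209364372993087), np.float64(0.003037002897519877)]) pot [0.48866291 0.30893711 0.092     ]
```

View pics/z3.png

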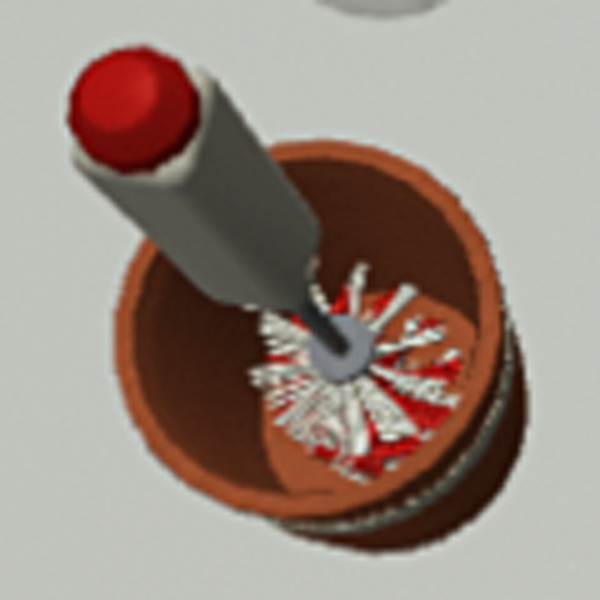

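The zoomed handle shows its end corners at about (75,160), (188,170) and (210,75), with the hub at (340,348). The brush is vertical. I redo the floor circle by hand-read extents and compute the handle yaw.

```bash
sed -i 's|^W=rays|ef=((472/1.4,183/1.4),(109/1.4,110/1.4),0.0)\nW=rays|' fit.py; python3 fit.py
python3 - <<'E'
from h import *
w=pickle.load(open("w1.pkl","rb"))
for z,L in((.203,[(75,160),(188,170),(210,75)]),(.135,[(228,300),(295,308),(318,228)])):
    P=[onplane(w,(130+u/5,145+v/5),z)[:2] for u,v in L]
    for a,b in((0,1),(1,2)):
        e=P[b]-P[a];print(z,np.linalg.norm(e)*1e3,np.degrees(np.arctan2(e[1],e[0])))
    print((P[0]+P[2])/2)
E
```

```text
rim ((337.79425048828125, 135.48892211914062), (116.85963439941406, 119.915771484375), 40.53109359741211) floor ((335.2447814941406, 137.45736694335938), (78.5706787109375, 90.29973602294922), 15.321972846984863) 79.0
mouth [0.54394518 0.16629278 0.15646384] az 2.841241463359705 floor [0.60468872 0.14747922 0.05469807]
[-0.8 -0.7 -0.6 -0.4 -0.3 -0.2 -0.1 -0.1 -0.2 -0.3 -0.4 -0.5 -0.6 -0.7
 -0.8 -0.9 -1.  -1.  -1.  -1.1 -1.1 -1.1 -1.  -0.9]
[-0.5 -0.3 -0.6 -1.2 -1.1 -1.8 -1.5 -0.5 -1.3 -0.1  0.9  1.1  0.9 -0.6]
[ 2.2  1.6  1.5 -0.3  0.2  0.3  0.1 -0.8 -2.  -2.3]
[1.1 1.5 1.8 2.  2.  1.9 1.6 1.3 1.1 0.9 0.9 1.1 1.3 1.5 1.7 1.7 1.6 1.4
 1.1 0.8 0.5 0.5 0.5 0.8]
0.203 17.541025630373714 -95.58908658487766
0.203 15.478609555763763 -7.408796423691645
[0.49440237 0.31050996]
0.135 12.882463900430906 -96.99584921641058
0.135 16.04623823586206 -11.830177689126685
[0.49259453 0.30821737]
```

```bash
cat > k.py <<'E'
from h import *
from workcell import bot, hand, kinematics, get_obs, vision, hand_in
MO=np.array([.5439,.1663,.1565]);AZ=2.841;TH=np.radians(32)
n=np.array([np.cos(AZ)*np.sin(TH),np.sin(AZ)*np.sin(TH),np.cos(TH)])   # tube z
e=np.array([np.cos(AZ)*np.cos(TH),np.sin(AZ)*np.cos(TH),-np.sin(TH)])  # to low side
FL=MO-.12*n
QJ=R.from_matrix(np.c_[-e,np.cross(-n,-e),-n]).as_quat()  # tool x up-slope, z down the tube
def down(yaw):
    c,s=np.cos(yaw),np.sin(yaw);return R.from_matrix(np.array([[c,s,0],[s,-c,0],[0,0,-1]])).as_quat()
QB=down(np.radians(-7.5));BX=np.array([.4935,.3092]);L=.161
def tcp(h,off): return FL+n*(h+L)+e*off     # brush tip h above floor, off to low side
def force(k=4):
    F=[]
    for _ in range(k): bot.dwell(.03);F.append(get_obs()["wrist_force"])
    return np.mean(F,0)
E
python3 - <<'E'
from k import *
q0=get_obs()["joint_pos"]
for nm,p,q in(("pre",[*BX,.24],QB),("g",[*BX,.168],QB),("lift",[*BX,.30],QB),("far",tcp(.20,0),QJ),("in",tcp(0,0),QJ),("in2",tcp(0,.03),QJ),("up",tcp(.1,.03),QJ),("lid",[.4535,-.0755,.12],down(0)),("lidg",[.4535,-.0755,.041],down(0)),("lidseat",MO+n*.04,QJ),("lidfar",MO+n*.1,QJ)):
    j=kinematics.solve_ik(p,q);print(nm,None if j is None else np.round(j,2))
bot.reach([*BX,.25],QB);bot.servo_line([*BX,.168],velocity=.1)
hand.move_gripper(.0,80);o=get_obs();print(o["time_s"],o["gripper_width"],o["grip_force"],o["wrist_force"],o["position"])
bot.servo_line([*BX,.30],velocity=.15);print(force(),get_obs()["time_s"])
c=vision.read_camera("scene");pickle.dump(c,open("s2.pkl","wb"))
t=vision.read_camera("top");pickle.dump(t,open("t2.pkl","wb"))
a=np.hstack([cv2.resize(x["frame"][y:y+200,z:z+130],None,fx=3,fy=3,interpolation=cv2.INTER_CUBIC) for x,y,z in((c,140,200),(t,140,160))]);cv2.imwrite("pics/g.png",a[...,::-1])
E
```

```text
pre [ 0.56  0.3   1.74 -0.    1.11  2.26]
g [ 0.56  0.38  1.8  -0.    0.97  2.26]
lift [ 0.56  0.24  1.67 -0.    1.23  2.26]
far [ 0.78 -0.15  2.06 -0.58  1.03  2.9 ]
in None
in2 None
up None
lid [-0.17  0.28  2.09 -0.    0.77  1.4 ]
lidg [-0.17  0.43  2.13 -0.    0.59  1.4 ]
lidseat None
lidfar [ 0.61  0.07  2.14 -0.71  0.7   2.99]
5.5083 0.019218264035263655 77.73850321769714 [-0.68329486  0.17119947  1.22693466] [0.49350894 0.30928003 0.16805262]
[-0.21129324  0.07298549 -1.23951474] 6.675
```

View pics/g.png

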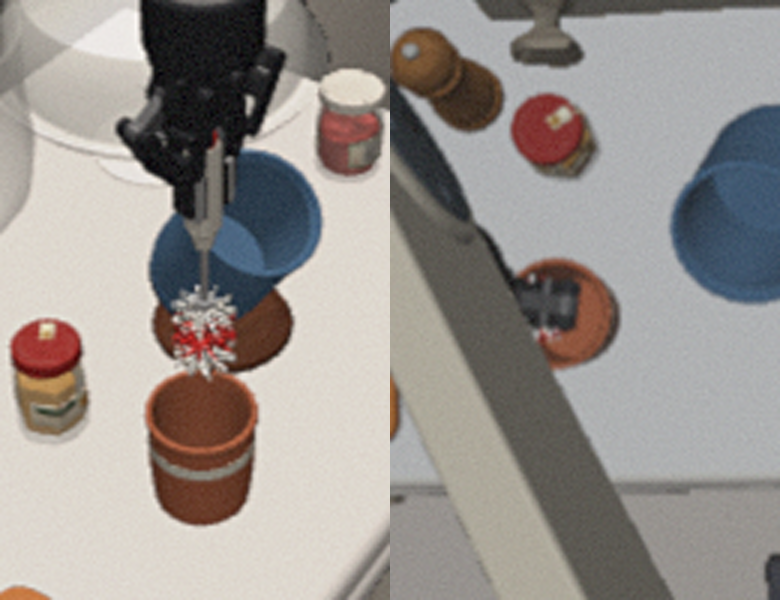

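The brush is held straight, above the pot (head at zoom (205,330)). I search for a roll about the tube axis that keeps the last joint in range.

Run:
```python
from k import *
for a in range(-180,180,15):
    q=(R.from_quat(QJ)*R.from_euler("z",a,degrees=True)).as_quat()
    js=[kinematics.solve_ik(p,q) for p in(tcp(.2,0),tcp(.1,.03),tcp(0,0),tcp(-.004,.03),MO+n*.09,MO+n*.03)]
    print(a,["-" if j is None else np.round(j,1).tolist() for j in js][1:4:2],[j is not None for j in js])
```

```text
-180 [[0.7, -0.0, 2.2, -0.7, 0.8, -0.1], [0.6, 0.2, 2.2, -0.9, 0.6, 0.1]] [True, True, True, True, True, True]
-165 [[0.7, -0.0, 2.2, -0.7, 0.8, 0.2], [0.6, 0.2, 2.2, -0.9, 0.6, 0.3]] [True, True, True, True, True, True]
-150 [[0.7, -0.0, 2.2, -0.7, 0.8, 0.4], [0.6, 0.2, 2.2, -0.9, 0.6, 0.6]] [True, True, True, True, True, True]
-135 [[0.7, -0.0, 2.2, -0.7, 0.8, 0.7], [0.6, 0.2, 2.2, -0.9, 0.6, 0.8]] [True, True, True, True, True, True]
-120 [[0.7, -0.0, 2.2, -0.7, 0.8, 0.9], [0.6, 0.2, 2.2, -0.9, 0.6, 1.1]] [True, True, True, True, True, True]
-105 [[0.7, -0.0, 2.2, -0.7, 0.8, 1.2], [0.6, 0.2, 2.2, -0.9, 0.6, 1.4]] [True, True, True, True, True, True]
-90 [[0.7, -0.0, 2.2, -0.7, 0.8, 1.5], [0.6, 0.2, 2.2, -0.9, 0.6, 1.6]] [True, True, True, True, True, True]
-75 [[0.7, -0.0, 2.2, -0.7, 0.8, 1.7], [0.6, 0.2, 2.2, -0.9, 0.6, 1.9]] [True, True, True, True, True, True]
-60 [[0.7, -0.0, 2.2, -0.7, 0.8, 2.0], [0.6, 0.2, 2.2, -0.9, 0.6, 2.1]] [True, True, True, True, True, True]
-45 [[0.7, -0.0, 2.2, -0.7, 0.8, 2.3], [0.6, 0.2, 2.2, -0.9, 0.6, 2.4]] [True, True, True, True, True, True]
-30
[... 785 characters left out ...]
True, True, True, True, True, True]
90 [[0.7, -0.0, 2.2, -0.7, 0.8, -1.7], [0.6, 0.2, 2.2, -0.9, 0.6, -1.5]] [True, True, True, True, True, True]
105 [[0.7, -0.0, 2.2, -0.7, 0.8, -1.4], [0.6, 0.2, 2.2, -0.9, 0.6, -1.3]] [True, True, True, True, True, True]
120 [[0.7, -0.0, 2.2, -0.7, 0.8, -1.2], [0.6, 0.2, 2.2, -0.9, 0.6, -1.0]] [True, True, True, True, True, True]
135 [[0.7, -0.0, 2.2, -0.7, 0.8, -0.9], [0.6, 0.2, 2.2, -0.9, 0.6, -0.7]] [True, True, True, True, True, True]
150 [[0.7, -0.0, 2.2, -0.7, 0.8, -0.6], [0.6, 0.2, 2.2, -0.9, 0.6, -0.5]] [True, True, True, True, True, True]
165 [[0.7, -0.0, 2.2, -0.7, 0.8, -0.4], [0.6, 0.2, 2.2, -0.9, 0.6, -0.2]] [True, True, True, True, True, True]
```

```bash
cat >> k.py <<'E'
QR=(R.from_quat(QJ)*R.from_euler("z",-35,degrees=True)).as_quat()
def stroke(B,off0,hpre):
    mv=lambda h,o,v=.1:bot.servo_line(tcp(h,o),velocity=v)
    fn=lambda:(force(3)-B)@n
    fe=lambda:-(force(3)-B)@e
    mv(hpre,off0)
    h=hpre;f=0
    while h>-.012:
        h-=.0012;mv(h,off0,.02);f=fn()
        if f>2.2:break
    print("floor h",h,f,"time",get_obs()["time_s"])
    if f<1.0: raise SystemExit("no floor")
    hf=h;o=off0
    h=hf+.0015;mv(h,o,.03)
    mv(h,o+.003,.05);o+=.003
    for _ in range(14):
        f=fe()
        if f>1.3:break
        o+=.0015 if f<.5 else .001;mv(h,o,.03)
    print("wall off",o,f)
    for hh in(.02,.04,.06,.08,.10,.108):
        mv(hh,o,.06);f=fe();print(hh,round(o*1e3,1),round(f,2),round((force(1)-B)@n,2))
        o+=np.clip((1.7-f)/.4*.0005,-.0025,.0025)
    print("t",get_obs()["time_s"]);return hf,o
E
python3 - <<'E'
from k import *
bot.reach(tcp(.20,0),QR);B=force(6);print(B)
bot.servo_line(tcp(.13,.015),velocity=.2)
hf,o=stroke(B,.018,.008)
np.save("st.npy",[hf,o,*B])
E
```

```text
[-0.04619281  0.50030922 -1.21890771]
floor h 0.0068000000000000005 3.5843729235921233 time 9.8167
wall off 0.023 1.462300980618714
0.02 23.0 0.34 1.46
0.04 24.7 0.21 0.76
0.06 26.6 1.84 0.89
0.08 26.4 1.05 1.02
0.1 27.2 1.19 -0.21
0.108 27.9 0.49 -0.34
t 14.475
```

Stroke one had weak wall contact low down, and the floor reading is uncertain. I re-zero above the mouth and feel the floor more carefully at a smaller offset.

Run:
```python
from k import *
mv=lambda h,o,v=.1:bot.servo_line(tcp(h,o),velocity=v)
mv(.108,.012);mv(.125,.008);bot.dwell(.15)
F=[]
for _ in range(10): bot.dwell(.02);F.append(get_obs()["wrist_force"])
B=np.mean(F,0);print("B",B,np.std(F,0));np.save("B.npy",B)
mv(.02,.014,.12);bot.dwell(.15);f=force(5)-B;print("h20",f@n,-f@e)
h=.02
while h>-.01:
    h-=.002;mv(h,.014,.03);f=force(5)-B;print(round(h,4),round(f@n,2),round(-f@e,2))
    if f@n>2.6:break
print(get_obs()["time_s"],get_obs()["position"]-tcp(h,.014))
```

```text
B [-0.07084183 -0.03349907 -1.25588382] [0.35028239 0.32333764 0.57304571]
h20 0.03121804651385573 -0.045754353104958095
0.018 -0.11 -0.35
0.016 0.11 -0.35
0.014 -0.19 0.19
0.012 -0.14 -0.01
0.01 0.4 -0.12
0.008 2.28 -0.13
0.006 4.76 -0.88
19.6833 [-1.87873821e-06  4.00223691e-05  4.16771579e-05]
```

The floor contact is clear, with 1.2 N/mm stiffness and an onset at h≈9.8 mm. I continue this stroke with a firmer, still light, wall press, then do the next one.

```bash
cat > st.py <<'E'
from k import *
B=np.load("B.npy")
mv=lambda h,o,v=.1:bot.servo_line(tcp(h,o),velocity=v)
def draw():
    mv(.0095,.018,.06);o=.028;mv(.0105,o,.06)
    for hh in(.0105,.03,.05,.07,.09,.108,.118):
        mv(hh,o,.07);f=force(6)-B;F=-f@e;print(hh,round(o*1e3,1),"wall",round(F,2),"ax",round(f@n,2))
        o+=np.clip((1.7-F)*.001,-.0015,.0015)
    return o
draw()
mv(.118,.016,.1);mv(.014,.016,.12)
bot.dwell(.1);h=.011
while h>0:
    mv(h,.016,.03);f=force(5)-B;print("dn",round(h,4),round(f@n,2))
    if f@n>2.2:break
    h-=.0015
draw()
mv(.118,.012,.1);mv(.20,0,.2)
print(get_obs()["time_s"],get_obs()["gripper_width"])
c=vision.read_camera("scene");pickle.dump(c,open("s3.pkl","wb"));w=vision.read_camera("wrist");pickle.dump(w,open("w3.pkl","wb"))
a=cv2.resize(c["frame"][120:345,180:420],None,fx=1.66,fy=1.66,interpolation=cv2.INTER_CUBIC);b=cv2.resize(w["frame"],(498,373))
cv2.imwrite("pics/s3.png",np.hstack([a[:373,:300],b])[...,::-1])
E
python3 st.py
```

```text
0.0105 28.0 wall 2.63 ax 1.08
0.03 27.1 wall 2.4 ax 0.74
0.05 26.4 wall 1.73 ax 1.21
0.07 26.3 wall 1.29 ax 0.91
0.09 26.8 wall 1.32 ax 0.75
0.108 27.1 wall 0.74 ax 0.35
0.118 28.1 wall 0.7 ax 0.88
dn 0.011 -0.27
dn 0.0095 0.52
dn 0.008 2.12
dn 0.0065 3.88
0.0105 28.0 wall 2.6 ax 1.44
0.03 27.1 wall 2.46 ax 1.3
0.05 26.3 wall 2.08 ax 1.43
0.07 26.0 wall 1.11 ax 0.72
0.09 26.5 wall 1.01 ax 0.77
0.108 27.2 wall 1.05 ax 0.35
0.118 27.9 wall 0.66 ax 0.7
32.9 0.01937346685125311
```

View pics/s3.png

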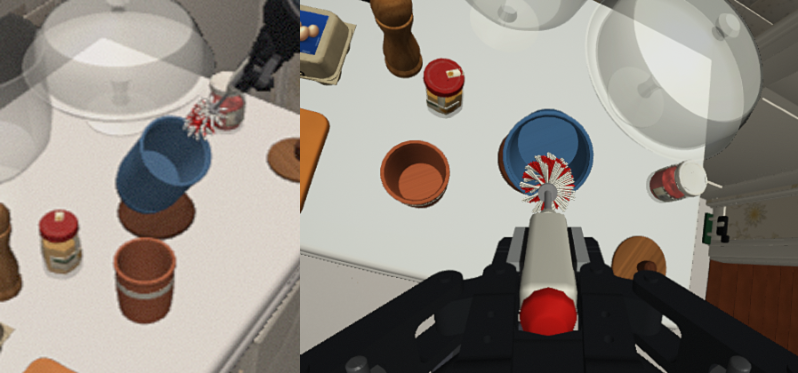

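Both wall-pressed strokes are done; the brush is clear of the jar and the pot is unmoved. I return the brush to the pot.

Run:
```python
from k import *
bot.reach([*BX,.30],QB);bot.dwell(.1);B=force(6)
bot.servo_line([*BX,.178],velocity=.12);z=.172
while z>.162:
    bot.servo_line([*BX,z],velocity=.03);f=(force(4)-B);print(z,f)
    if f[2]>1.0:break
    z-=.002
hand.move_gripper(.045);bot.dwell(.1)
bot.servo_line([*BX,.25],velocity=.15);print(get_obs()["time_s"])
q=down(0)
bot.reach([.4535,-.0755,.13],q);bot.dwell(.05)
for k in("top","scene","wrist"): pickle.dump(vision.read_camera(k),open(k+"4.pkl","wb"))
t,s,w=[pickle.load(open(k+"4.pkl","rb"))["frame"] for k in("top","scene","wrist")]
a=np.hstack([cv2.resize(s[150:350,200:400],(398,398)),cv2.resize(w[:,80:480],(380,398))]);cv2.imwrite("pics/p4.png",a[...,::-1])
print(get_obs()["time_s"],kinematics.solve_ik([.4535,-.0755,.041],q))
```

```text
0.172 [-0.19502412  0.80774325 -0.12736695]
0.16999999999999998 [ 0.00673903  0.22882441 -0.12300953]
0.16799999999999998 [0.39599413 0.44150541 1.8279132 ]
37.5
39.2 [-1.68232589e-01  4.27257904e-01  2.12899294e+00 -4.44089210e-16
  5.85341809e-01  1.40256374e+00]
```

View pics/p4.png

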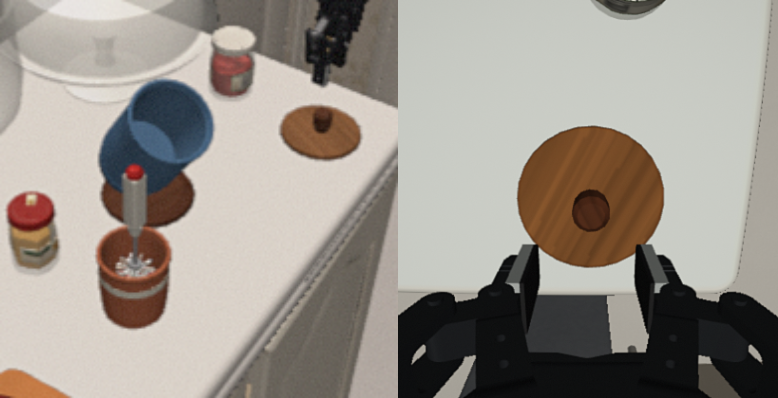

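The brush stands upright in the pot. The lid is directly below the hand, with the knob at crop (591,210). I compute its centre, grasp it, and lower it on the mouth along the axis with force sensing.

Run:
```python
from k import *
w=pickle.load(open("wrist4.pkl","rb"));t=pickle.load(open("top4.pkl","rb"))
D=onplane(w,(80+192.5*400/380,196.5*420/398),.018);K=onplane(w,(80+193.2*400/380,210*420/398),.049);print("disc",D,"knob",K)
P=(D+K)[:2]/2
q=down(0)
bot.servo_line([*P,.07],velocity=.15);bot.servo_line([*P,.040],velocity=.08)
hand.move_gripper(0,50);o=get_obs();print(o["gripper_width"],o["grip_force"],o["wrist_force"])
bot.servo_line([*P,.16],velocity=.15)
T=lambda h,o=0:FL+n*(h+.040)+e*o
bot.reach([.44,.06,.28],q) if False else None
bot.reach(T(.19),QR);bot.dwell(.1);B=force(6);np.save("BL.npy",B);print("B",B,get_obs()["time_s"])
bot.servo_line(T(.138),velocity=.12);bot.dwell(.1)
h=.136
while h>.104:
    bot.servo_line(T(h),velocity=.03);f=force(4)-B;print(round(h,4),round(f@n,2),round(f@e,2))
    if f@n>3:break
    h-=.002
print(get_obs()["time_s"],get_obs()["gripper_width"])
c=vision.read_camera("scene");pickle.dump(c,open("s5.pkl","wb"))
tt=vision.read_camera("top")["frame"]
a=np.hstack([cv2.resize(x[y:y+130,z:z+130],(398,398),interpolation=cv2.INTER_CUBIC) for x,y,z in((c["frame"],150,220),(tt,140,220))]);cv2.imwrite("pics/s5.png",a[...,::-1])
```

```text
disc [ 0.45768094 -0.0776071   0.018     ] knob [ 0.45731617 -0.07776773  0.049     ]
0.02403971353510275 48.78373370971531 [-0.99011267  0.46435858  6.0703712 ]
B [ 0.09376571 -0.01045166 -1.54119906] 42.9167
0.136 -0.22 0.07
0.134 -0.06 -0.08
0.132 0.07 -0.14
0.13 0.43 0.01
0.128 -0.12 0.25
0.126 0.01 0.22
0.124 -0.24 0.47
0.122 -0.55 0.16
0.12 -0.53 0.28
0.118 -0.09 0.44
0.116 0.16 0.14
0.114 0.36 -0.42
0.112 29.82 3.94
48.5833 0.023975829565956393
```

View pics/s5.png

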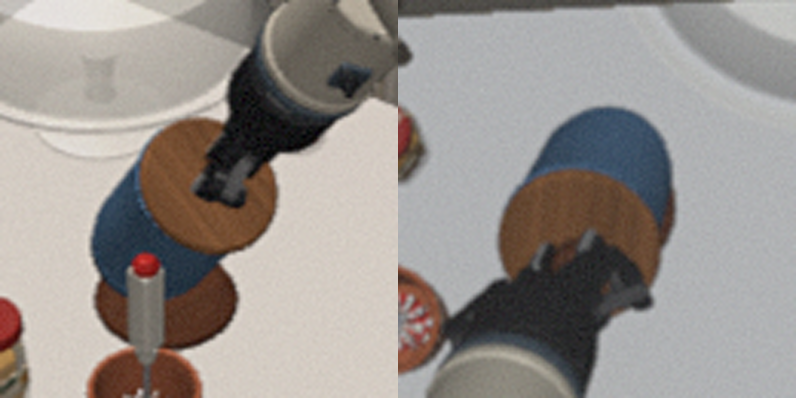

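The lid lies on the rim: contact at h≈0.113 means the rim plane is at 0.123, which matches both vision and the floor touch. A plug caught on the rim would have stopped 10 mm higher. I ease the pressure, release, retreat and check.

Run:
```python
from k import *
B=np.load("BL.npy");T=lambda h,o=0:FL+n*(h+.040)+e*o
for h in(.1126,.1131,.1136):
    bot.servo_line(T(h),velocity=.02);f=force(4)-B;print(h,f@n,f@e)
    if f@n<9:break
hand.move_gripper(.05);bot.dwell(.1)
bot.servo_line(T(.19),velocity=.15)
bot.reach([.40,.0,.34],down(0));bot.dwell(.2)
c=vision.read_camera("scene");t=vision.read_camera("top");pickle.dump((c,t),open("f6.pkl","wb"));print(get_obs()["time_s"])
a=np.hstack([cv2.resize(x["frame"][y:y+150,z:z+150],(398,398),interpolation=cv2.INTER_CUBIC) for x,y,z in((c,180,200),(t,150,190))]);cv2.imwrite("pics/f6.png",a[...,::-1])
```

```text
0.1126 18.46541664868009 2.085149561152873
0.1131 11.584632244185787 1.1524177509958626
0.1136 1.0219504713564453 -0.14556743612941625
52.15
```

View pics/f6.png

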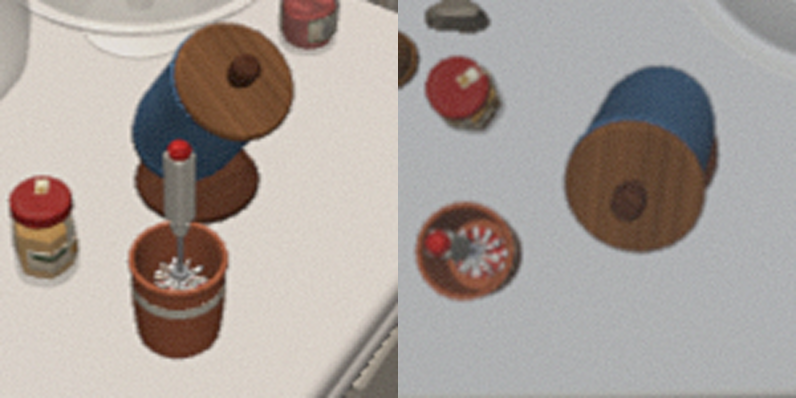

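The lid is on the rim all round, centred, with the knob at (244,70) and (628,200) in the crop. The brush stands in the pot and nothing else has moved.

```bash
python3 -c "
from workcell import hand_in
print(hand_in())"
```

```text
the job is handed in; nothing more can be done
None
```

The job is handed in at about 52 s of the 72 s: the jar is brushed, the brush stands bristles down in the pot, and the lid sits on the rim in the final pictures. I made three down-and-up strokes because the first pressed the wall too weakly low down, and seating the lid briefly pressed on the jar with about 30 N; neither the jar nor anything else shows as moved.

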